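# Hold the recessed zero-reset of an indexing weld positioner

## Task

Take the black post on the positioner's faceplate and turn the plate one station counterclockwise (seen from above), so that it settles in its detent with the red-framed access hole over the recessed red reset button beside the yellow pointer, and let go of the post. Then take the blue-handled punch out of its wooden stand, reach its brass shank down through the access hole and press the button all the way down; finish while still gripping the punch and holding the button down. Leave the other tools and the pieces lying on the table where they are.

Things in the scene. Friction and masses are not known exactly. Their poses are not given: they have to be found in the camera images.
- positioner: Weld positioner fixed to the bench (place, yaw vary): green housing 200 x 200 x 50 mm; on it an octagonal steel faceplate 180 mm across, top face 65 mm above the bench, turning about the housing's vertical centre line. Origin: centre of the housing's underside, on the bench, z up; +x points to the yellow pointer block (62 mm high) at its edge. The reset button is on that +x line, 66 mm from the centre.
- faceplate (a joint): Faceplate angle, rad, growing counterclockwise seen from above. Spring detents hold it at three stations: 0, 1.047, 2.094; it starts at 0, stops lie just outside the first and last. At 1.047 (wanted) the access hole is over the button. Leaving a station takes about 5 N at the post; past halfway it is drawn into the next, and it seats itself when let go.
- post_top (a point): Centre of the top of the black post that turns the faceplate: upright, round, 18 mm diameter, 45 mm tall above the plate (top 110 mm above the bench), 66 mm from the plate's axis, opposite the access hole. Also on the plate: an angle bracket 24 mm high, 90 degrees counterclockwise from the hole, and a central hub 44 mm diameter, 8 mm high.
- access_hole (a point): Centre of the access hole at the faceplate's top face (65 mm above the bench), framed by four red strips: a plain through hole of 18 mm diameter, plate 12 mm thick, 66 mm from the plate's axis. It turns with the plate.
- button_top (a point): Centre of the top of the red reset button, 17 mm diameter, at the bottom of a round well of 20 mm diameter in the housing; at rest its top is 40 mm above the bench, 25 mm below the faceplate's top face. Covered by the faceplate except when the access hole is over it.
- reset_button (a joint): Travel of the spring button, m: 0 up, 0.006 fully down (its top then 34 mm above the bench). It begins to move at about 1.5 N and takes about 5 N fully down; it springs back when let go.
- stand: Fixed wooden tool stand, 170 x 50 mm, 70 mm high (place and yaw vary), three round through holes in a row along its x axis, at -55, 0 and 55 mm. Origin: centre of its underside on the bench, z up.
- stylus: The punch to use, upright in one of the stand's three holes (which one varies): the only blue handle and brass shank. Origin at the shank's tip, z up to the handle. Shank 8 mm diameter, 62 mm long; above it a collar 24 mm diameter, 4 mm thick, rests on the stand (tip then 8 mm above the bench); round handle 16 mm diameter from 66 to 147 mm above the tip. 85 to 170 g.
- stylus_tip (a point): Lower end of the punch's brass shank, on its axis.
- centre_punch: Another tool in the stand, to be left: steel shank, yellow straight handle 14 mm diameter, 121 mm overall. Origin at its tip, z up.
- scraper: Another tool in the stand, to be left: steel shank, red handle with a ball end 26 mm diameter, 135 mm overall. Origin at its tip, z up.
- tube_a: Loose offcut of square steel tube, 70 x 25 x 25 mm, lying on the bench near the robot; to be left. Origin: centre of its underside.
- tube_b: Loose offcut of square steel tube, 90 x 25 x 25 mm, beyond the other things; to be left. Origin: centre of its underside.
- square_bar: Loose dark square steel bar standing upright, 32 x 32 x 90 mm; to be left. Origin: centre of its underside.
- bracket: Loose steel angle bracket 70 x 60 mm, 65 mm high, with a stub of round bar; to be left. Origin: centre of its underside.
- pliers: Loose red-handled pliers, about 160 mm long, 14 mm high, lying flat; to be left. Origin: at the pivot, on the bench.

How it is judged (in metres and radians):
On the way, in this order (a step that is already met when the one before it is completed fails the run):
1. the faceplate has been turned one station counterclockwise, rests in its detent there, and the post is let go (value of joint faceplate between 0.9672 and 1.1272 rad and velocity of joint faceplate between -0.05 and 0.05 rad/s and contact force between the fingers and positioner below 0.3 N), for 0.3 s.
2. the blue punch has been drawn out of the stand by the gripper (z of stylus_tip in the frame of stand above 0.075 m and contact force between the fingers and stylus above 1 N), for 0.2 s.
At the end, for the whole second after the job is handed in: Through the last second: the faceplate stands at its second station (1.047 rad, within 0.1), the button is down at least 4.5 of its 6 mm, the punch's tip is on the button (within 9 mm of its centre line, bearing with more than 2 N) and the gripper's fingers still hold the punch (value of joint faceplate between 0.9472 and 1.1472 rad and value of joint reset_button above 0.0045 m and horizontal distance between stylus_tip and button_top below 0.009 m and z of stylus_tip in the frame of button_top below 0.004 m and contact force between stylus and positioner above 2 N and contact force between the fingers and stylus above 1 N); the arm keeps its last pose, push and grip.
It fails at once if the faceplate is turned on towards the third station (value of joint faceplate above 1.5472 rad).
It fails at once if another tool or a piece on the table is shifted by more than 30 mm or taken away (distance of any of centre_punch, scraper, tube_a, tube_b, square_bar, bracket, pliers from where it was at the start of the episode above 0.03 m).
It also fails if it takes over 72 s, if anything falls off the work surface, if the arm or the gripper's body presses on something with over 40 N, if the wrist force passes 120 N, or if a joint passes its speed limit or range.

## Robot

A 7-joint arm with a two-finger parallel gripper is mounted at the origin on the work surface. World frame = base frame: x ahead of the robot, y to its left, z up, the work surface at z = 0. Lengths are in m, angles in degrees, forces in N, time in s.
With the tool pointing down it reaches from about 0.4 to 0.9 m from the base axis. Payload 5.6 kg.
Tool frame: the origin (TCP) lies midway between the tips of the shut fingers; the grasp point (between the pads) lies 19 mm behind it; x points along the fingers, z is the direction in which the jaws open and shut, and the axes are right-handed (so a half turn about x gives the same grasp; the last joint's range is limited). The gripper opens to 92 mm and grips with 3 to 60 N. Pads are 20 mm wide; open, the fingers measure 128 mm over their backs; the gripper's body (75 mm by 189 mm) begins 69 mm behind the grasp point.
Start: joints at [-72.365, 26.786, -0.665, 91.828, 0.344, 61.387, -3.226], TCP at [0.223, 0.61, 0.215] pointing down, gripper open.
Joint ranges: [-144.91, 144.91], [-17.63, 115.5], [-89.93, 88.59], [15.96, 139.68], [-74.01, 254.01], [8.47, 105.57], [-167.45, 167.45]. Speed limits (degrees/s): [147.25, 147.25, 180, 180, 180, 180, 180].

## Interface

Orientations are given as [roll, pitch, yaw] about the fixed x, y, z axes, in that order (R = Rz(yaw) Ry(pitch) Rx(roll)).
In Python, from workcell import state, snapshot, robot gives the robot as it stands.
- The arm moves only by the tool apply_moves, never from a script. Its arguments are lists of equal length, an entry for each row: "gripper": the closure, from -1 (fully open) to 1 (shut); "delta_pos": the shift along the tool's x, y, z in units of 40 mm (1.0 is 40 mm), a list of three; "turn": the turn about the tool's x in units of 6 degrees (1.0 is 6 degrees). A call has 1 to 8 rows; each row shifts and turns the commanded pose from where the row before left it, along the tool's axes as they then stand; what a row does not reach is not made up. A row lasts 1/12 s, in which the tool goes at most 41.7 mm and 7.16 degrees, less where a joint would pass 70% of its speed; a pose out of reach is approached as far as the arm can. A call is refused whole if a number of a shift passes 1 or a number of a turn 1, either way. A call with a gripper value outside its range is refused whole. The fingers move at their own pace and stop on an object; the grip force is fixed at half the most. Time passes only in rows, so rows that do not move let the fingers close. It gives the time, the measured TCP pose, the force and the opening at its end, in the units of the state.
- state(): the state, without advancing time (a new reading comes with each control period).
- snapshot(name): name is "scene" or "top" or "wrist"; returns a dict with "img" (420x560x3 uint8, red, green, blue), "depth" (420x560 float32, m along the optical axis (not along the pixel's ray), 0 where there is no reading), "camera_matrix" (3x3 intrinsics, pixels), "view" (4x4, takes a point from world to camera coordinates). Camera axes: x right, y up, looking along -z (the intrinsics and any distortion apply to the point x, -y, -z); pixel columns grow to the right and rows downward; lengths in m; the calibration is good to about 2 mm. A picture is of the moment at which its call begins.
- robot.finish_job(): hands the job in, once; it reports no verdict.
The state is a dict: "time": time; "joints": joint angles; "qd": joint speeds; "joint_torque": joint torques, N m; "ee_pos": TCP position; "ee_rot": TCP orientation; "contact_force": force on the tool from outside, world axes, zero at the start; "ft_torque": the same for the moment, N m; "grip_width": opening from 0.0 (shut) to 1.0 (fully open).
Only numpy, scipy, OpenCV 4.12 (cv2) and the standard library are available. Lean on these libraries where they do the work, as an engineer would, in place of code of your own. Each camera call takes 0.05 s, during which the arm holds its last target. There are 200 camera calls.

## Working session

There is one attempt and no reset: what is moved stays moved. The work goes in short steps, Python scripts to look and compute and a tool call to move; the robot and the scene stay as the last step left them, time stands still between calls to the robot, and variables do not carry over. Pictures are saved under pics/ and viewed, about 8 in all and at most 12, crops included, and the job is handed in when it is done.

Besides the shell and the picture viewer there is one more tool, called in YAML: its name, and indented under it one key for each argument. apply_moves: Moves the arm, as the interface text tells. Its arguments: {"type":"object","properties":{"gripper":{"type":"array","items":{"type":"number"}},"delta_pos":{"type":"array","items":{"type":"array","items":{"type":"number"}}},"turn":{"type":"array","items":{"type":"number"}}},"required":["gripper","delta_pos","turn"]}

```bash
mkdir -p pics; cat > h.py <<'E'
import numpy as np, cv2
from workcell import state, snapshot, robot
def ray(s,u,v):
    K=s["camera_matrix"];V=s["view"]
    d=np.linalg.inv(K)@np.array([u,v,1.0]); d=np.array([d[0],-d[1],-d[2]])
    R=V[:3,:3];t=V[:3,3]
    return -R.T@t, R.T@d
def onz(s,u,v,z):
    o,d=ray(s,u,v); return o+d*(z-o[2])/d[2]
def cloud(s):
    h,w=s["depth"].shape; u,v=np.meshgrid(np.arange(w),np.arange(h))
    d=np.linalg.inv(s["camera_matrix"])@np.stack([u.ravel(),v.ravel(),np.ones(h*w)])
    d=d*s["depth"].ravel(); d[1:]*=-1
    V=s["view"]; return (V[:3,:3].T@(d-V[:3,3:4])).T.reshape(h,w,3)
E
python3 - <<'E'
from h import *
print(state())
a=[]
for n in("scene","top"):
    s=snapshot(n); np.savez(n+".npz",**s); cv2.imwrite(f"pics/{n}.png",s["img"][...,::-1]); print(s["camera_matrix"],s["view"])
E
```

```text
{'time': 0.0, 'joints': array([-72.36428942,  26.83413601,  -0.66351535,  91.88058069,
         0.343542  ,  61.3854482 ,  -3.22799964]), 'qd': array([ 0.07061836,  0.03158482, -0.05060312,  0.07773022, -0.11992176,
       -0.05890533,  0.00659794]), 'joint_torque': array([-6.16062571e-04, -5.20589089e+01, -1.28564093e-02, -2.43738627e+01,
       -5.67088346e-02,  1.73299201e-02,  1.65087545e-04]), 'ee_pos': array([0.22325323, 0.60984652, 0.2136639 ]), 'ee_rot': array([-175.72887455,   89.90179517, -105.83546942]), 'contact_force': array([-0.05362466,  0.404698  , -0.16501778]), 'ft_torque': array([-0.00941329, -0.001829  ,  0.02369594]), 'grip_width': 1.0013198657077842}
[[454.83909598   0.         273.3785564 ]
 [  0.         454.83909598 201.97774486]
 [  0.           0.           1.        ]] [[ 0.71784955  0.69610621 -0.01132105 -0.46534588]
 [-0.37822164  0.4035848   0.83310726  0.13670811]
 [ 0.58450014 -0.5937638   0.5529956  -1.43001389]
 [ 0.          0.          0.          1.        ]]
[[401.80523892   0.         279.93926635]
 [  0.         401.80523892 210.14639375]
 [  0.           0.           1.        ]] [[-0.00925211 -0.99995265 -0.00301444  0.05739826]
 [ 0.99369157 -0.00953104  0.11174173 -0.58269828]
 [-0.11176517 -0.00196157  0.99373271 -1.19800263]
 [ 0.          0.          0.          1.        ]]
```

View pics/top.png

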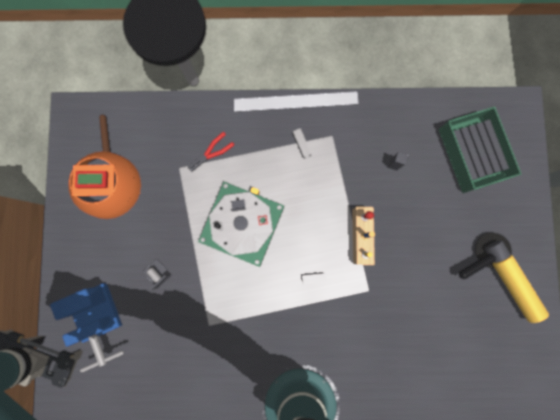

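View pics/scene.png

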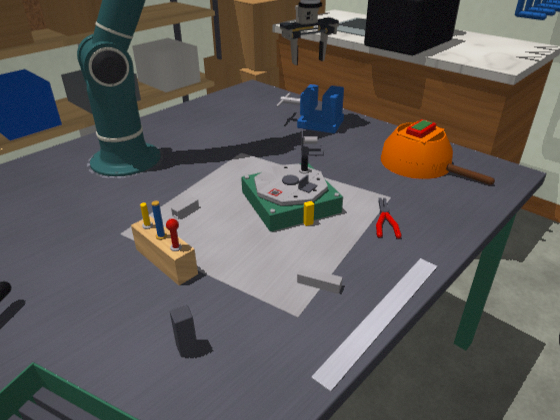

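Top view: positioner near (240,222), pointer (255,190), red-framed hole (264,220), post (217,225). Stand is near (364,236), with the blue tool in the middle hole. Now I'll measure these.

```bash
python3 - <<'E'
from h import *
def blobs(s,name,lo,hi,roi,z,minA=4):
    hsv=cv2.cvtColor(s["img"],cv2.COLOR_RGB2HSV)
    m=cv2.inRange(hsv,lo,hi); k=np.zeros_like(m); x0,y0,x1,y1=roi; k[y0:y1,x0:x1]=1; m*=k
    n,l,st,c=cv2.connectedComponentsWithStats(m)
    for i in range(1,n):
        if st[i,4]>=minA: print(name,c[i].round(1),st[i],onz(s,*c[i],z).round(4))
    return m
T=dict(np.load("top.npz"));S=dict(np.load("scene.npz"))
for nm,s,rp,rs in(("top",T,(190,170,295,275),(345,195,385,275)),("scene",S,(230,130,350,250),(125,190,205,290))):
    print(nm)
    g=blobs(s,"green",(60,80,30),(90,255,255),rp,.05,50)
    blobs(s,"yellow",(20,120,100),(35,255,255),rp,.062)
    blobs(s,"red",(0,100,60),(10,255,255),rp,.065)
    blobs(s,"black",(0,0,0),(180,255,45),rp,.11)
    blobs(s,"blue",(100,100,30),(125,255,255),rs,.155)
    blobs(s,"redT",(0,150,60),(8,255,255),rs,.13)
    blobs(s,"yelT",(22,150,100),(35,255,255),rs,.13)
    blobs(s,"wood",(10,60,100),(21,200,255),rs,.07,30)
    if nm=="top":
        cs=max(cv2.findContours(g,0,2)[0],key=cv2.contourArea); r=cv2.minAreaRect(cs); b=cv2.boxPoints(r); P=np.array([onz(s,*p,.05) for p in b]); print("rect",P.round(4),P.mean(0).round(4), np.linalg.norm(np.diff(P,axis=0),axis=1))
        hsv=cv2.cvtColor(s["img"],cv2.COLOR_RGB2HSV); m=cv2.inRange(hsv,(8,50,80),(25,255,255)); m[:200]=0;m[275:]=0;m[:,:345]=0;m[:,385:]=0
        r=cv2.minAreaRect(np.argwhere(m)[:,::-1].astype(np.float32)); b=cv2.boxPoints(r);P=np.array([onz(s,*p,.07) for p in b]); print("stand",P.round(4),P.mean(0).round(4))
a=cv2.resize(T["img"][165:280,185:300],None,fx=5,fy=5,interpolation=2);b=cv2.resize(T["img"][195:280,340:385],None,fx=5,fy=5,interpolation=2)
b=cv2.copyMakeBorder(b,0,a.shape[0]-b.shape[0],0,0,0)
cv2.imwrite("pics/z.png",np.hstack([a,b])[...,::-1])
E
```

```text
top
green [228.  190.9] [217 186  25  15 100] [0.6415 0.209  0.05  ]
green [273.5 211.2] [263 199  18  28 135] [0.5782 0.0713 0.05  ]
green [208.2 236.1] [202 223  18  26 118] [0.505  0.2678 0.05  ]
green [254.7 254.6] [239 241  30  21 153] [0.4484 0.1283 0.05  ]
yellow [254.2 190.7] [251 188   8   6  31] [0.6396 0.1288 0.062 ]
redT [369.  214.7] [365 212   8   6  36] [ 0.5569 -0.1987  0.13  ]
wood [363. 236.] [ 353  206   23   60 1037] [ 0.5    -0.1923  0.07  ]
rect [[0.4448 0.1752 0.05  ]
 [0.4887 0.0885 0.05  ]
 [0.4559 0.0718 0.05  ]
 [0.4124 0.1583 0.05  ]] [0.4504 0.1235 0.05  ] [0.09720072 0.03673893 0.09690434]
stand [[ 0.5891 -0.1616  0.07  ]
 [ 0.59   -0.2288  0.07  ]
 [ 0.4152 -0.2267  0.07  ]
 [ 0.4142 -0.1607  0.07  ]] [ 0.5021 -0.1945  0.07  ]
scene
green [271.5 208. ] [ 242  174   62   57 1350] [0.5795 0.0651 0.05  ]
green [327.5 203.6] [314 181  28  39 627] [0.6664 0.1728 0.05  ]
yellow [308.4 212.8] [304 201  10  25 235] [0.6689 0.0972 0.062 ]
red [270.6 191.1] [269 189   5   5   7] [0.5412 0.1014 0.065 ]
red [276.8 193. ] [272 190  10   6  20] [0.5585 0.1061 0.065 ]
black [314.  133.4] [303 130  28   8 109] [0.4646 0.3595 0.11  ]
black [340.2 131. ] [336 130   8   3  19] [0.51   0.4235 0.11  ]
black [267.4 146. ] [230 132  71  27 938] [0.4228 0.2107 0.11  ]
black [305.9 157.4] [301 147  19  24 151] [0.5431 0.2323 0.11  ]
black [303.  182.2] [299 177   9  11  42] [0.6202 0.1323 0.11  ]
blue [157.8 220. ] [152 205  12  32 206] [ 0.5553 -0.2251  0.155 ]
redT [172.7 230.8] [166 219  13  29 211] [ 0.5756 -0.2086  0.13  ]
yelT [144.6 213.7] [140 203  10  23 133] [ 0.484  -0.2141  0.13  ]
wood [154.8 202.2] [151 200   8   5  32] [ 0.3782 -0.1299  0.07  ]
wood [164.2 251.6] [ 131  213   67   72 2121] [ 0.5503 -0.2214  0.07  ]
```

View pics/z.png

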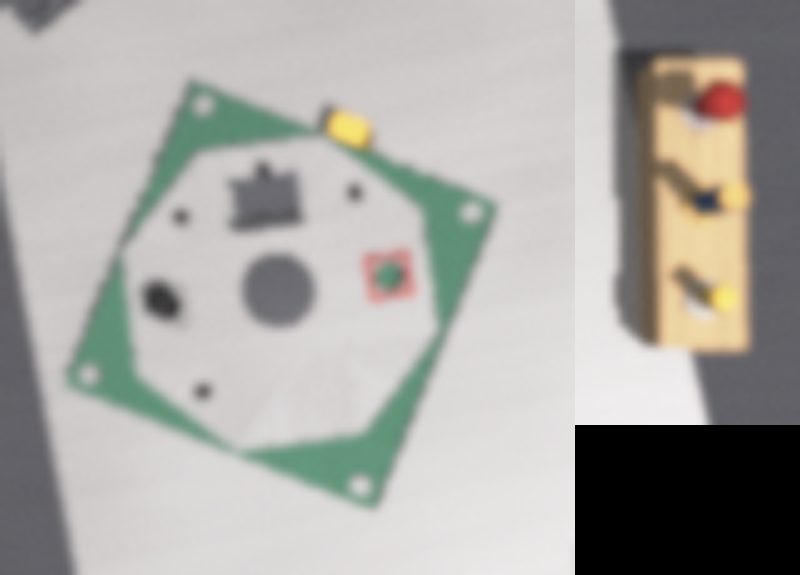

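```bash
python3 - <<'E'
from h import *
T=dict(np.load("top.npz"));S=dict(np.load("scene.npz"))
f=lambda x,y,z:onz(T,185+(x+.5)/5-.5,165+(y+.5)/5-.5,z)[:2]
C=np.array([f(*p,.05) for p in((192,80),(497,205),(378,507),(68,378))]);print(C.round(4),C.mean(0).round(4))
for i in range(4): d=C[i]-C[i-1]; print(np.linalg.norm(d).round(4),np.degrees(np.arctan2(d[1],d[0])).round(2)%90)
c=f(279,290,.073);h=f(389,274,.065);p=f(161,299,.105);y=f(350,129,.062)
for n,q in(("hub",c),("hole",h),("post",p),("yel",y)):
    d=q-c; print(n,q.round(4),np.linalg.norm(d).round(4),np.degrees(np.arctan2(d[1],d[0])).round(1))
# stylus: depth clouds
for s,n in((T,"top"),(S,"scene")):
    P=cloud(s); m=(P[...,2]>.085)&(P[...,0]>.38)&(P[...,0]<.62)&(P[...,1]<-.1)&(P[...,1]>-.27)
    for x0,x1 in((.4,.47),(.47,.53),(.53,.6)):
        k=m&(P[...,0]>x0)&(P[...,0]<x1)
        if k.any(): print(n,x0,k.sum(),P[k].mean(0).round(4),P[k].max(0).round(4),P[k].min(0).round(4))
    # stand top
    k=(abs(P[...,2]-.07)<.004)&(P[...,0]>.38)&(P[...,0]<.62)&(P[...,1]<-.1)&(P[...,1]>-.27)
    r=cv2.minAreaRect(P[k][:,:2].astype(np.float32)*1000);print("standtop",r,P[k][:,2].mean())
    k=(abs(P[...,2]-.065)<.003)&(np.hypot(P[...,0]-c[0],P[...,1]-c[1])<.11); r=cv2.minEnclosingCircle(P[k][:,:2].astype(np.float32)*1000);print("plate",r)
    k=(P[...,2]>.095)&(P[...,2]<.125)&(np.hypot(P[...,0]-c[0],P[...,1]-c[1])<.11); print("post",k.sum(),P[k].mean(0),P[k].max(0),P[k].min(0))
E
```

```text
[[0.6735 0.2245]
 [0.595  0.0395]
 [0.4147 0.1121]
 [0.493  0.2976]] [0.544  0.1684]
0.1948 67.94
0.201 67.0
0.1944 68.05000000000001
0.2014 67.12
hub [0.5428 0.1689] 0.0 0.0
hole [0.5524 0.1043] 0.0653 -81.6
post [0.5356 0.2335] 0.065 96.3
yel [0.6404 0.1275] 0.106 -23.0
top 0.4 34 [ 0.4466 -0.1927  0.1181] [ 0.4529 -0.1881  0.135 ] [ 0.4415 -0.2011  0.0859]
top 0.47 56 [ 0.5    -0.1929  0.1381] [ 0.5078 -0.1881  0.1615] [ 0.4933 -0.2021  0.0859]
top 0.53 73 [ 0.5551 -0.195   0.1362] [ 0.5668 -0.1841  0.1471] [ 0.5441 -0.2095  0.0876]
standtop ((502.05242919921875, -196.05401611328125), (50.336795806884766, 168.2539520263672), 89.02787780761719) 0.0701231242352619
plate ((549.9131469726562, 168.2423858642578), 103.20775604248047)
post 33 [0.53236885 0.23546174 0.10832386] [0.53949517 0.24402856 0.11556847] [0.52501376 0.2275984  0.09630131]
scene 0.4 130 [ 0.4499 -0.1961  0.1096] [ 0.4561 -0.1874  0.1309] [ 0.4415 -0.2019  0.0859]
scene 0.47 242 [ 0.5055 -0.1977  0.1261] [ 0.5109 -0.1871  0.1595] [ 0.4925 -0.2046  0.0853]
scene 0.53 229 [ 0.5612 -0.1993  0.1213] [ 0.5697 -0.185   0.1432] [ 0.548  -0.2091  0.0854]
standtop ((501.6766052246094, -195.3762969970703), (52.11138153076172, 172.29627990722656), 89.09883880615234) 0.0702589966991228
plate ((548.3150634765625, 168.30239868164062), 103.97704315185547)
post 48 [0.53669849 0.23345551 0.10441938] [0.54437936 0.24543891 0.11201563] [0.52513491 0.22782839 0.09509703]
```

```bash
cat >> h.py <<'E'
from scipy.spatial.transform import Rotation as Ro
def tool():
    s=state(); return s, Ro.from_euler("xyz",s["ee_rot"],degrees=True).as_matrix()
def plan(target, jaw=None):
    """deltas (units) in tool axes if shift is done BEFORE any turn; turn wanted for jaw azimuth (deg, mod 180)"""
    s,R=tool(); d=R.T@(np.array(target)-s["ee_pos"])
    z=R[:,2]; a=np.degrees(np.arctan2(z[1],z[0]))
    print("t",s["time"],"pos",s["ee_pos"].round(4),"F",s["contact_force"].round(1),"w",round(s["grip_width"],3),"jaw az",a.round(1),"tilt",np.degrees(np.arccos(-R[2,0])).round(2))
    print("axes x",R[:,0].round(3),"y",R[:,1].round(3),"q",s["joints"].round(1)); print("units",(d/.04).round(3))
    if jaw is not None:
        t=(jaw-a+90)%180-90; print("turn (x down => negative of az) deg",-t.round(1),"units",(-t/6).round(2))
E
python3 -c "
from h import *
plan((.5348,.2341,.215),97.6+90)"
```

```text
t 0.1 pos [0.2233 0.6099 0.2138] F [ 0.6 -0.1  0.3] w 1.0 jaw az 69.9 tilt 0.09
axes x [-0.    -0.001 -1.   ] y [-0.939  0.344 -0.   ] q [-72.4  26.8  -0.7  91.9   0.3  61.4  -3.2]
units [ -0.02  -10.543  -6.147]
turn (x down => negative of az) deg 62.3 units 10.38
```

apply_moves:
  gripper: [-1,-1,-1,-1,-1,-1,-1,-1]
  delta_pos:
    - [0,-0.7,-0.4]
    - [0,-0.7,-0.4]
    - [0,-0.7,-0.4]
    - [0,-0.7,-0.4]
    - [0,-0.7,-0.4]
    - [0,-0.7,-0.4]
    - [0,-0.7,-0.4]
    - [0,-0.7,-0.4]
  turn: [0,0,0,0,0,0,0,0]

```text
time: 0.77
ee_pos: [0.3904, 0.4117, 0.2143]
ee_rot: [161.5, 90.0, -128.6]
contact_force: [0.3, 1.2, -0.5]
grip_width: 0.997
```

apply_moves:
  gripper: [-1,-1,-1,-1,-1,-1,-1,-1]
  delta_pos:
    - [0,-0.7,-0.4]
    - [0,-0.7,-0.4]
    - [0,-0.7,-0.4]
    - [0,-0.7,-0.4]
    - [0,-0.7,-0.4]
    - [0,-0.7,-0.4]
    - [0,-0.5,-0.3]
    - [0,0,0]
  turn: [0,0,0,0,0,0,0,0]

```text
time: 1.43
ee_pos: [0.5325, 0.2412, 0.2143]
ee_rot: [-133.3, 89.8, -63.9]
contact_force: [0.4, 0.2, -0.1]
grip_width: 1.002
```

apply_moves:
  gripper: [-1,-1,-1,-1,-1,-1,-1,-1]
  delta_pos:
    - [0,0,0]
    - [0,0,0]
    - [0,0,0]
    - [0,0,0]
    - [0,0,0]
    - [0,0,0]
    - [0,0,0]
    - [0,0,0]
  turn: [1,1,1,1,1,1,1,1]

```text
time: 2.1
ee_pos: [0.5284, 0.2478, 0.2142]
ee_rot: [164.9, 89.9, -173.5]
contact_force: [0.2, -0.1, 0.2]
grip_width: 1.002
```

apply_moves:
  gripper: [-1,-1,-1,-1,-1]
  delta_pos:
    - [0,0,0]
    - [0,0,0]
    - [0,0,0]
    - [0,0,0]
    - [0,0,0]
  turn: [1,1,0.4,0,0]

```text
time: 2.52
ee_pos: [0.5286, 0.2477, 0.2143]
ee_rot: [-170.9, 90.0, -163.3]
contact_force: [-0.2, -0.2, -0.4]
grip_width: 1.002
```

```bash
python3 -c "
from h import *
plan((.5348,.2341,.09),187.6)
s=snapshot('wrist'); np.savez('w1.npz',**s); cv2.imwrite('pics/w1.png',s['img'][...,::-1])
P=cloud(s)
k=(P[...,2]>.095)&(P[...,2]<.118)&(np.hypot(P[...,0]-.5348,P[...,1]-.2341)<.03);print(k.sum(),P[k].mean(0),P[k].min(0),P[k].max(0))
"
```

```text
t 2.5167 pos [0.5286 0.2477 0.2143] F [-0.2 -0.2 -0.4] w 1.002 jaw az 7.6 tilt 0.04
axes x [-0.001 -0.    -1.   ] y [-0.133  0.991 -0.   ] q [-44.8  20.8  20.8 102.6  -8.5  58.2 -13.1]
units [ 3.107 -0.358  0.11 ]
turn (x down => negative of az) deg 0.0 units 0.01
469 [0.53321154 0.23892537 0.10779792] [0.52477084 0.22880735 0.09501432] [0.54238029 0.24618072 0.11152418]
```

View pics/w1.png

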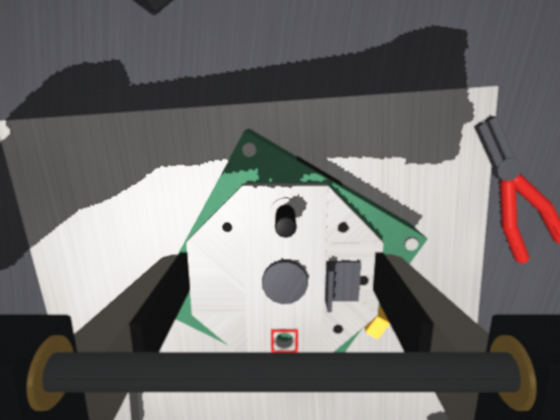

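Wrist view: hub (285,282), post top near (286,222), red frame (285,340). I'll refine the centre from this.

```bash
python3 - <<'E'
from h import *
s=dict(np.load("w1.npz")); hsv=cv2.cvtColor(s["img"],cv2.COLOR_RGB2HSV); g=hsv[...,2]
m=cv2.inRange(hsv,(0,120,100),(8,255,255)); m[:320]=0;m[:,:260]=0;m[:,310:]=0
x,y,w,h=cv2.boundingRect(m); print(x,y,w,h); hole=onz(s,x+(w-1)/2,y+(h-1)/2,.066)
m=((g<130)*255).astype(np.uint8); m[:255]=0;m[310:]=0;m[:,:255]=0;m[:,312:]=0
c=max(cv2.findContours(m,0,1)[0],key=cv2.contourArea); e=cv2.minEnclosingCircle(c); print(e); hub=onz(s,*e[0],.073)
P=cloud(s);k=(abs(P[...,2]-.110)<.003)&(np.hypot(P[...,0]-.5348,P[...,1]-.2341)<.03)
e=cv2.minEnclosingCircle(P[k][:,:2].astype(np.float32)*1000); print("post",e, P[k].mean(0))
k=(abs(P[...,2]-.073)<.0025)&(np.hypot(P[...,0]-.5438,P[...,1]-.1687)<.03);print("hub depth",cv2.minEnclosingCircle(P[k][:,:2].astype(np.float32)*1000),P[k].mean(0))
d=hole-hub; print(hole,hub,np.linalg.norm(d),np.degrees(np.arctan2(d[1],d[0])))
E
```

```text
271 329 27 24
((285.73077392578125, 280.6346130371094), 23.605304718017578)
post ((533.2908325195312, 237.30653381347656), 8.840553283691406) [0.5333519  0.23774269 0.10930889]
hub depth ((541.8759155273438, 171.9424285888672), 22.057559967041016) [0.54194674 0.17264057 0.07239012]
[0.54998946 0.10774892 0.066     ] [0.54234395 0.17533481 0.073     ] 0.06837621392979841 -83.54597666888311
```

apply_moves:
  gripper: [-1,-1,-1,-1,-1,-1,-1,-1]
  delta_pos:
    - [0,-0.31,0.1]
    - [0.6,0,0]
    - [0.6,0,0]
    - [0.6,0,0]
    - [0.6,0,0]
    - [0.6,0,0]
    - [0.35,0,0]
    - [0,0,0]
  turn: [0,0,0,0,0,0,0,0]

```text
time: 3.23
ee_pos: [0.533, 0.2333, 0.0774]
ee_rot: [-154.3, 89.7, -146.8]
contact_force: [-0.9, -0.0, 0.7]
grip_width: 1.001
```

apply_moves:
  gripper: [1,1,1,1,1,1,1,1]
  delta_pos:
    - [0,0,0]
    - [0,0,0]
    - [0,0,0]
    - [0,0,0]
    - [0,0,0]
    - [0,0,0]
    - [0,0,0]
    - [0,0,0]
  turn: [0,0,0,0,0,0,0,0]

```text
time: 3.9
ee_pos: [0.5348, 0.2355, 0.0808]
ee_rot: [23.6, 90.0, 31.1]
contact_force: [0.3, 0.2, 0.2]
grip_width: 0.443
```

```bash
python3 -c "
from h import *
plan((.5348,.2341,.08),187.6)
"
```

```text
t 3.9 pos [0.5348 0.2355 0.0808] F [0.3 0.2 0.2] w 0.443 jaw az 7.5 tilt 0.02
axes x [ 0.  0. -1.] y [-0.131  0.991  0.   ] q [-41.   30.8  18.2 107.9 -13.4  43.4  -7.9]
units [ 0.02  -0.035 -0.005]
turn (x down => negative of az) deg -0.1 units -0.02
```

apply_moves:
  gripper: [1,1,1,1,1,1,1,1]
  delta_pos:
    - [0,0,0]
    - [0,0,0]
    - [0,0,0]
    - [0,0,0]
    - [0,0,0]
    - [0,0,0]
    - [0,0,0]
    - [0,0,0]
  turn: [0,0,0,0,0,0,0,0]

```text
time: 4.57
ee_pos: [0.5341, 0.2353, 0.0805]
ee_rot: [-176.8, 89.9, -169.3]
contact_force: [-3.3, -0.9, 3.5]
grip_width: 0.185
```

apply_moves:
  gripper: [1,1,1,1,1,1,1,1]
  delta_pos:
    - [0,-0.0023,-0.0863]
    - [0,-0.0023,-0.0863]
    - [0,-0.0023,-0.0863]
    - [0,-0.0023,-0.0863]
    - [0,-0.0023,-0.0863]
    - [0,-0.0023,-0.0863]
    - [0,-0.0023,-0.0863]
    - [0,-0.0023,-0.0863]
  turn: [-0.5,-0.5,-0.5,-0.5,-0.5,-0.5,-0.5,-0.5]

```text
time: 5.23
ee_pos: [0.5112, 0.2277, 0.0805]
ee_rot: [-5.7, 89.7, 26.0]
contact_force: [4.0, 3.6, -6.6]
grip_width: 0.186
```

```bash
python3 -c "
from h import *
a=np.radians(97.6+24);plan((.5432+.066*np.cos(a),.1697+.066*np.sin(a),.08),187.6+24)
"
```

```text
t 5.2333 pos [0.5112 0.2277 0.0805] F [ 4.   3.6 -6.6] w 0.186 jaw az 31.6 tilt 0.34
axes x [ 0.005  0.003 -1.   ] y [-0.524  0.852 -0.001] q [-37.   28.2  12.1 111.3  -8.7  41.   11.8]
units [ 0.012 -0.005 -0.079]
turn (x down => negative of az) deg 0.0 units 0.0
```

apply_moves:
  gripper: [1,1,1,1,1,1,1,1]
  delta_pos:
    - [0,-0.0023,-0.0863]
    - [0,-0.0023,-0.0863]
    - [0,-0.0023,-0.0863]
    - [0,-0.0023,-0.0863]
    - [0,-0.0023,-0.0863]
    - [0,-0.0023,-0.0863]
    - [0,-0.0023,-0.0863]
    - [0,-0.0023,-0.0863]
  turn: [-0.5,-0.5,-0.5,-0.5,-0.5,-0.5,-0.5,-0.5]

```text
time: 5.9
ee_pos: [0.49, 0.2089, 0.0805]
ee_rot: [-16.9, 89.8, 38.8]
contact_force: [1.8, 3.8, -3.5]
grip_width: 0.19
```

apply_moves:
  gripper: [1,1,1,1,1,1,1,1]
  delta_pos:
    - [0,-0.0023,-0.0863]
    - [0,-0.0023,-0.0863]
    - [0,-0.0023,-0.0863]
    - [0,-0.0023,-0.0863]
    - [0,0,0]
    - [0,0,0]
    - [0,0,0]
    - [0,0,0]
  turn: [-0.5,-0.5,-0.5,-0.5,0,0,0,0]

```text
time: 6.57
ee_pos: [0.4829, 0.1962, 0.0805]
ee_rot: [-27.0, 89.9, 40.5]
contact_force: [1.9, 5.6, -7.0]
grip_width: 0.194
```

```bash
python3 -c "
from h import *
a=np.radians(157.6);plan((.5432+.066*np.cos(a),.1697+.066*np.sin(a),.08),247.6)
"
```

```text
t 6.5667 pos [0.4829 0.1962 0.0805] F [ 1.9  5.6 -7. ] w 0.194 jaw az 67.5 tilt 0.09
axes x [ 0.001  0.001 -1.   ] y [-0.924  0.383 -0.001] q [-28.5  25.1   3.3 115.9  -2.3  38.9  43.8]
units [ 0.012  0.005 -0.038]
turn (x down => negative of az) deg -0.1 units -0.02
```

apply_moves:
  gripper: [-1,-1,-1,-1,-1,-1,-1,-1]
  delta_pos:
    - [0,0,0]
    - [0,0,0]
    - [0,0,0]
    - [0,0,0]
    - [0,0,0]
    - [0,0,0]
    - [0,0,0]
    - [0,0,0]
  turn: [0,0,0,0,0,0,0,0]

```text
time: 7.23
ee_pos: [0.4825, 0.1952, 0.0806]
ee_rot: [-109.2, 90.0, -41.7]
contact_force: [-0.4, -0.1, -0.4]
grip_width: 0.743
```

apply_moves:
  gripper: [-1,-1,-1,-1,-1,-1,-1,-1]
  delta_pos:
    - [-0.5,0,0]
    - [-0.8,0,0]
    - [-0.8,0,0]
    - [-0.8,0,0]
    - [-0.8,0,0]
    - [-0.8,0,0]
    - [-0.5,0,0]
    - [0,0,0]
  turn: [0,0,0,0,0,0,0,0]

```text
time: 7.9
ee_pos: [0.4847, 0.1962, 0.2855]
ee_rot: [-40.9, 89.5, 26.6]
contact_force: [0.2, 0.2, 0.1]
grip_width: 1.002
```

```bash
python3 -c "
from h import *
plan((.5015,-.1955,.28),0)
for n in ('wrist','top'):
  s=snapshot(n); np.savez('a_'+n+'.npz',**s); cv2.imwrite('pics/a_'+n+'.png',s['img'][...,::-1])
a=cv2.resize(s['img'][165:280,185:300],None,fx=4,fy=4,interpolation=2); w=cv2.imread('pics/a_wrist.png'); b=cv2.resize(w,(340,255)); b=cv2.copyMakeBorder(b,0,205,0,0,0)
cv2.imwrite('pics/a.png',np.hstack([a[...,::-1],b]))
"
```

```text
t 7.9 pos [0.4847 0.1962 0.2855] F [0.2 0.2 0.1] w 1.002 jaw az 67.5 tilt 0.51
axes x [ 0.008  0.004 -1.   ] y [-0.924  0.383 -0.006] q [-29.4  10.    4.3 105.5  -0.8  64.   42.6]
units [ 0.103 -4.135 -8.888]
turn (x down => negative of az) deg 67.5 units 11.25
```

View pics/a.png

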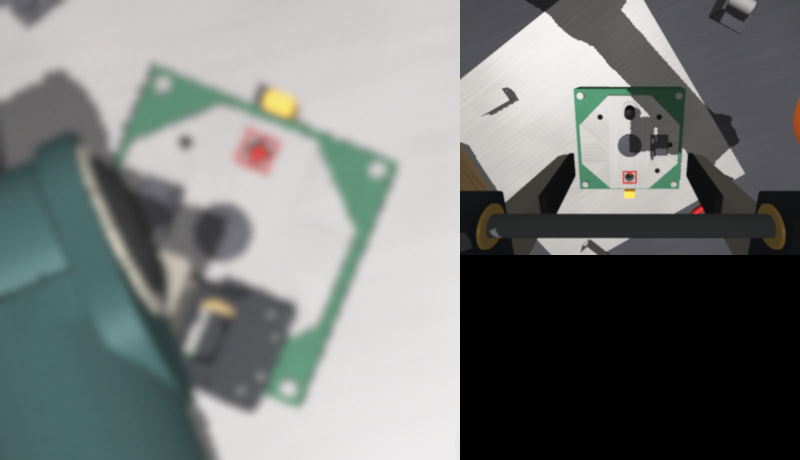

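Plate is seated with the red button visible in the hole by the pointer. Next is the punch.

apply_moves:
  gripper: [-1,-1,-1,-1,-1,-1,-1,-1]
  delta_pos:
    - [0,-0.32,-0.68]
    - [0,-0.32,-0.68]
    - [0,-0.32,-0.68]
    - [0,-0.32,-0.68]
    - [0,-0.32,-0.68]
    - [0,-0.32,-0.68]
    - [0,-0.32,-0.68]
    - [0,-0.32,-0.68]
  turn: [0,0,0,0,0,0,0,0]

```text
time: 8.67
ee_pos: [0.4925, -0.0464, 0.2787]
ee_rot: [116.6, 89.8, -176.0]
contact_force: [0.1, 0.4, -1.4]
grip_width: 1.001
```

apply_moves:
  gripper: [-1,-1,-1,-1,-1,-1,-1,-1]
  delta_pos:
    - [0,-0.32,-0.68]
    - [0,-0.32,-0.68]
    - [0,-0.32,-0.68]
    - [0,-0.32,-0.68]
    - [0,-0.25,-0.6]
    - [0,0,0]
    - [0,0,0]
    - [0,0,0]
  turn: [0,0,0,0,0,-1,-1,-1]

```text
time: 9.33
ee_pos: [0.4983, -0.1914, 0.2783]
ee_rot: [85.4, 89.8, 171.1]
contact_force: [0.3, 0.8, 0.2]
grip_width: 0.998
```

apply_moves:
  gripper: [-1,-1,-1,-1]
  delta_pos:
    - [0,0,0]
    - [0,0,0]
    - [0,0,0]
    - [0,0,0]
  turn: [-0.7,0,0,0]

```text
time: 9.67
ee_pos: [0.499, -0.191, 0.2796]
ee_rot: [80.8, 89.9, 170.4]
contact_force: [0.2, 0.5, 0.1]
grip_width: 1.001
```

```bash
python3 - <<'E'
from h import *
plan((.5015,-.1955,.093),90)
s=snapshot('wrist'); np.savez('w2.npz',**s); cv2.imwrite('pics/w2.png',s['img'][...,::-1])
P=cloud(s); R=cv2.cvtColor(s["img"],cv2.COLOR_RGB2HSV)
m=cv2.inRange(R,(100,100,20),(128,255,255))>0
for z0,z1 in((.08,.1),(.1,.12),(.12,.14),(.14,.15),(.15,.165)):
    k=(P[...,2]>z0)&(P[...,2]<z1)&(abs(P[...,0]-.5015)<.03)&(abs(P[...,1]+.1955)<.03)
    print(z0,k.sum(), *( (P[k].mean(0).round(4),P[k].min(0).round(4),P[k].max(0).round(4)) if k.any() else ()))
k=(abs(P[...,2]-.07)<.004)&(P[...,0]>.38)&(P[...,0]<.62)&(P[...,1]<-.1)&(P[...,1]>-.27)
print("standtop",cv2.minAreaRect(P[k][:,:2].astype(np.float32)*1000))
E
```

```text
t 9.6667 pos [ 0.499  -0.191   0.2796] F [0.2 0.5 0.1] w 1.001 jaw az 89.6 tilt 0.1
axes x [-0.002  0.    -1.   ] y [-1.     0.007  0.002] q [  1.5  11.8  18.5 104.8  -4.1  64.2 111. ]
units [ 4.665 -0.071 -0.114]
turn (x down => negative of az) deg -0.4 units -0.07
0.08 59 [ 0.4943 -0.1947  0.0904] [ 0.4926 -0.2026  0.0814] [ 0.4986 -0.1877  0.0998]
0.1 68 [ 0.4942 -0.1948  0.1105] [ 0.4924 -0.2028  0.1004] [ 0.4992 -0.1879  0.1199]
0.12 83 [ 0.4945 -0.1948  0.1302] [ 0.4926 -0.2029  0.1201] [ 0.5015 -0.1873  0.1399]
0.14 49 [ 0.4943 -0.195   0.1452] [ 0.4924 -0.2028  0.1403] [ 0.5002 -0.1874  0.15  ]
0.15 306 [ 0.4996 -0.195   0.1569] [ 0.4925 -0.2023  0.1504] [ 0.5078 -0.1875  0.1592]
standtop ((500.95831298828125, -195.00369262695312), (50.02457809448242, 170.75714111328125), 89.0361328125)
```

View pics/w2.png

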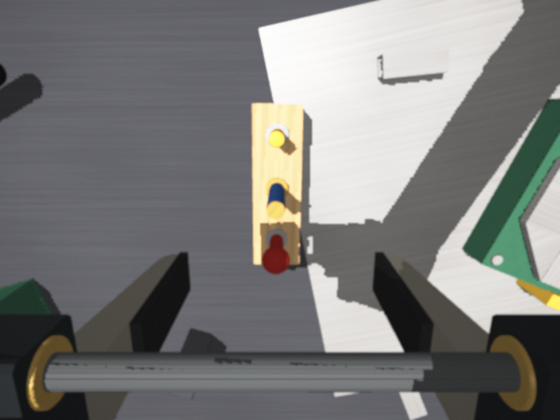

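Wrist view shows the blue punch mid-stand at about (277,200), with yellow and red on either side. Descending on it with the jaws across the row.

apply_moves:
  gripper: [-1,-1,-1,-1,-1,-1,-1,-1]
  delta_pos:
    - [0.6,-0.04,-0.1]
    - [0.7,0,0]
    - [0.7,0,0]
    - [0.7,0,0]
    - [0.7,0,0]
    - [0.7,0,0]
    - [0.5,0,0]
    - [0,0,0]
  turn: [0,0,0,0,0,0,0,0]

```text
time: 10.38
ee_pos: [0.4981, -0.1939, 0.0926]
ee_rot: [76.9, 89.5, 166.6]
contact_force: [-0.6, -0.3, -0.5]
grip_width: 0.996
```

apply_moves:
  gripper: [1,1,1,1,1,1,1,1]
  delta_pos:
    - [0,0,0]
    - [0,0,0]
    - [0,0,0]
    - [0,0,0]
    - [0,0,0]
    - [0,0,0]
    - [0,0,0]
    - [0,0,0]
  turn: [0,0,0,0,0,0,0,0]

```text
time: 11.05
ee_pos: [0.5012, -0.1951, 0.0969]
ee_rot: [-93.0, 90.0, -3.3]
contact_force: [-0.1, 1.1, 0.1]
grip_width: 0.443
```

apply_moves:
  gripper: [1,1,1,1,1,1,1,1]
  delta_pos:
    - [0,0,0]
    - [0,0,0]
    - [0,0,0]
    - [0,0,0]
    - [0,0,0]
    - [0,0,0]
    - [0,0,0]
    - [0,0,0]
  turn: [0,0,0,0,0,0,0,0]

```text
time: 11.72
ee_pos: [0.501, -0.1952, 0.0965]
ee_rot: [139.5, 90.0, -130.8]
contact_force: [0.3, -0.0, -0.6]
grip_width: 0.171
```

```bash
python3 -c "
from h import *
plan((.5015,-.1955,.24),90)"
```

```text
t 11.7167 pos [ 0.501  -0.1952  0.0965] F [ 0.3 -0.  -0.6] w 0.171 jaw az 89.7 tilt 0.0
axes x [-0. -0. -1.] y [-1.     0.005  0.   ] q [  4.7  25.4  16.1 113.8 -10.2  42.1 116.7]
units [-3.587 -0.011 -0.008]
turn (x down => negative of az) deg -0.3 units -0.05
```

apply_moves:
  gripper: [1,1,1,1,1,1,1,1]
  delta_pos:
    - [-0.3,0,0]
    - [-0.5,0,0]
    - [-0.5,0,0]
    - [-0.5,0,0]
    - [-0.5,0,0]
    - [-0.5,0,0]
    - [-0.5,0,0]
    - [-0.5,0,0]
  turn: [0,0,0,0,0,0,0,0]

```text
time: 12.38
ee_pos: [0.5005, -0.195, 0.2504]
ee_rot: [17.7, 90.0, 107.4]
contact_force: [0.5, -0.8, -1.7]
grip_width: 0.168
```

apply_moves:
  gripper: [1,1,1,1,1,1]
  delta_pos:
    - [-0.3,0,0]
    - [0,0,0]
    - [0,0,0]
    - [0,0,0]
    - [0,0,0]
    - [0,0,0]
  turn: [0,0,0,0,0,0]

```text
time: 12.88
ee_pos: [0.5005, -0.1949, 0.2596]
ee_rot: [76.1, 89.9, 165.8]
contact_force: [-0.2, 0.1, -1.8]
grip_width: 0.171
```

```bash
python3 - <<'E'
from h import *
plan((.6045,.144,.24))
P=dict(np.load("a_wrist.npz")),dict(np.load("a_top.npz"))
for s,roi in((P[0],(380,260,480,330)),(P[1],(240,190,262,212))):
    hsv=cv2.cvtColor(s["img"],cv2.COLOR_RGB2HSV)
    m=cv2.inRange(hsv,(0,100,80),(9,255,255))|cv2.inRange(hsv,(172,100,80),(180,255,255)); k=np.zeros_like(m);x0,y0,x1,y1=roi;k[y0:y1,x0:x1]=1;m*=k
    n,l,st,c=cv2.connectedComponentsWithStats(m); print(st[1:])
    p=cv2.minAreaRect(np.argwhere(m)[:,::-1].astype(np.float32)); print(p, onz(s,*p[0],.066))
s=P[0]; Q=cloud(s)
k=(abs(Q[...,2]-.0725)<.0025)&(np.hypot(Q[...,0]-.5435,Q[...,1]-.1687)<.035);print("hub",cv2.minEnclosingCircle(Q[k][:,:2].astype(np.float32)*1000))
k=(abs(Q[...,2]-.110)<.004)&(np.hypot(Q[...,0]-.4825,Q[...,1]-.195)<.03);print("post",cv2.minEnclosingCircle(Q[k][:,:2].astype(np.float32)*1000))
E
```

```text
t 12.8833 pos [ 0.5005 -0.1949  0.2596] F [-0.2  0.1 -1.8] w 0.171 jaw az 89.7 tilt 0.12
axes x [-0.002  0.    -1.   ] y [-1.     0.005  0.002] q [  1.8  13.2  18.8 105.8  -4.8  61.9 112. ]
units [ 0.489 -2.556  8.486]
[]
((0.0, 0.0), (0.0, 0.0), 0.0) [0.22428559 0.02297972 0.066     ]
[[247 201   5   5  18]]
((249.25003051757812, 203.25003051757812), (3.535533905029297, 4.242640495300293), 45.0) [0.60107488 0.14328952 0.066     ]
hub ((541.564453125, 172.6909637451172), 21.88416290283203)
post ((480.71954345703125, 197.7086639404297), 8.686631202697754)
```

```bash
python3 - <<'E'
from h import *
s=dict(np.load("a_wrist.npz"));hsv=cv2.cvtColor(s["img"],cv2.COLOR_RGB2HSV)
m=cv2.inRange(hsv,(0,120,90),(8,255,255)); k=np.zeros_like(m);k[270:310,260:300]=1;m*=k
x,y,w,h=cv2.boundingRect(m);print(x,y,w,h,onz(s,x+(w-1)/2,y+(h-1)/2,.066))
T=dict(np.load("a_top.npz"))
print("top frame",onz(T,185+258.5/4-.4,165+152/4-.4,.066))
E
```

```text
268 282 23 20 [0.60153745 0.14692446 0.066     ]
top frame [0.60303318 0.14336289 0.066     ]
```

apply_moves:
  gripper: [1,1,1,1,1,1,1,1]
  delta_pos:
    - [0,-0.1,0.4]
    - [0,-0.2,0.6]
    - [0,-0.2,0.6]
    - [0,-0.2,0.6]
    - [0,-0.2,0.6]
    - [0,-0.2,0.6]
    - [0,-0.2,0.6]
    - [0,-0.2,0.6]
  turn: [0,0,0,0,0,0,0,0]

```text
time: 13.55
ee_pos: [0.5619, -0.0103, 0.2598]
ee_rot: [96.5, 89.9, -173.8]
contact_force: [0.6, -1.0, -1.1]
grip_width: 0.168
```

apply_moves:
  gripper: [1,1,1,1,1,1,1,1]
  delta_pos:
    - [0,-0.2,0.6]
    - [0,-0.2,0.6]
    - [0,-0.2,0.6]
    - [0,-0.2,0.6]
    - [0,-0.15,0.6]
    - [0,-0.07,0.5]
    - [0,0,0.4]
    - [0,0,0]
  turn: [0,0,0,0,0,0,0,0]

```text
time: 14.22
ee_pos: [0.6028, 0.149, 0.2592]
ee_rot: [54.7, 89.8, 144.8]
contact_force: [0.2, 0.3, -1.2]
grip_width: 0.169
```

apply_moves:
  gripper: [1,1,1,1,1,1]
  delta_pos:
    - [0.4,0,0]
    - [0.4,0,0]
    - [0.4,0,0]
    - [0.4,0,0]
    - [0.1,0,0]
    - [0,0,0]
  turn: [0,0,0,0,0,0]

```text
time: 14.72
ee_pos: [0.6027, 0.1428, 0.1909]
ee_rot: [115.9, 89.8, -154.5]
contact_force: [0.3, 0.5, -0.9]
grip_width: 0.173
```

```bash
python3 - <<'E'
from h import *
plan((.603,.1452,.165))
s=snapshot('scene');np.savez('b_scene.npz',**s); w=snapshot('wrist');np.savez('b_wrist.npz',**w);t=snapshot('top');np.savez('b_top.npz',**t)
a=cv2.resize(s['img'][120:240,230:350],None,fx=4,fy=4,interpolation=2);b=cv2.resize(w['img'],(320,240));c=cv2.resize(t['img'][160:280,180:340],(320,240))
cv2.imwrite('pics/b.png',np.hstack([a,np.vstack([b,c])])[...,::-1])
E
```

```text
t 14.7167 pos [0.6027 0.1428 0.1909] F [ 0.3  0.5 -0.9] w 0.173 jaw az 89.6 tilt 0.21
axes x [-0.003 -0.002 -1.   ] y [-1.     0.007  0.003] q [-22.9  25.2   8.6  98.   -4.3  57.3  76.8]
units [ 0.648 -0.009  0.061]
```

View pics/b.png

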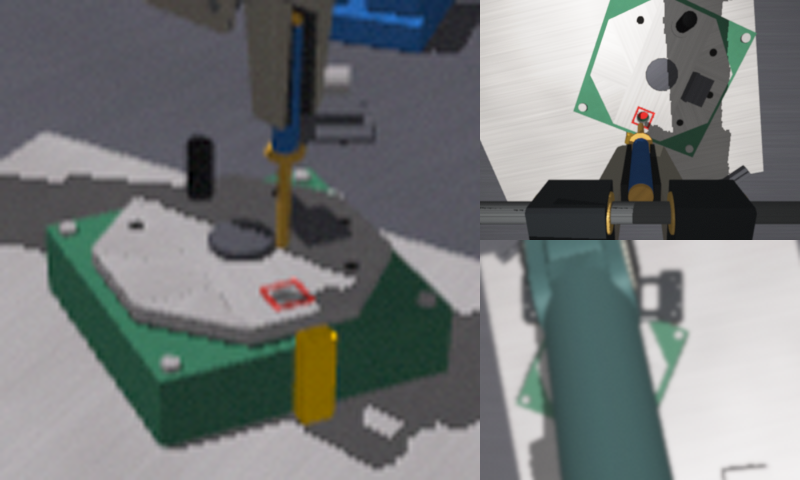

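```bash
python3 - <<'E'
from h import *
S=dict(np.load("b_scene.npz"));W=dict(np.load("b_wrist.npz"))
def proj(s,p):
    c=s["view"]@np.r_[p,1];q=s["camera_matrix"]@np.array([c[0],-c[1],-c[2]]);return q[:2]/q[2]
print("tip px expect",proj(S,[.603,.1428,.1024]),"seen ~300.4,181.5"); print("tip from scene at z",onz(S,300.4,181.5,.1024))
for n,s,roi in(("S",S,(290,185,312,202)),("W",W,(260,180,310,232))):
    hsv=cv2.cvtColor(s["img"],cv2.COLOR_RGB2HSV)
    m=cv2.inRange(hsv,(0,110,70),(9,255,255))|cv2.inRange(hsv,(172,110,70),(180,255,255));k=np.zeros_like(m);x0,y0,x1,y1=roi;k[y0:y1,x0:x1]=1;m*=k
    r=cv2.minAreaRect(np.argwhere(m)[:,::-1].astype(np.float32));print(n,r,onz(s,*r[0],.066))
a=cv2.resize(W['img'][170:290,230:350],None,fx=5,fy=5,interpolation=0);cv2.imwrite('pics/c.png',a[...,::-1])
print(proj(W,[.603,.1428,.1024]),proj(W,[.6025,.1455,.066]))
E
```

```text
tip px expect [300.42978716 180.75926346] seen ~300.4,181.5
tip from scene at z [0.6052526 0.1401251 0.1024   ]
S ((301.5882568359375, 193.3529510498047), (5.820854663848877, 12.126781463623047), 75.96376037597656) [0.6055522  0.14542103 0.066     ]
W ((285.18963623046875, 205.77584838867188), (32.49668502807617, 31.382511138916016), 21.801406860351562) [0.60213063 0.14676343 0.066     ]
[280.27534031 219.33163989] [283.65697325 206.21968124]
```

View pics/c.png

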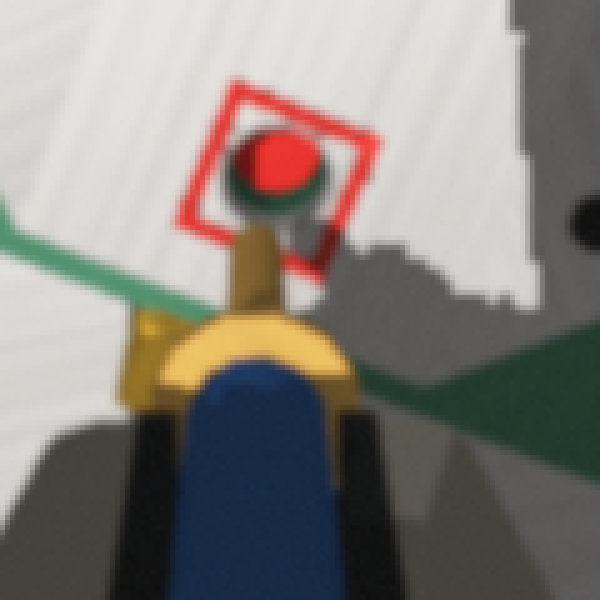

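apply_moves:
  gripper: [1,1,1,1,1,1,1,1]
  delta_pos:
    - [0,0,0.09]
    - [0,0,0]
    - [0.2,0,0]
    - [0.2,0,0]
    - [0.2,0,0]
    - [0,0,0]
    - [0,0,0]
    - [0,0,0]
  turn: [0,0,0,0,0,0,0,0]

```text
time: 15.53
ee_pos: [0.6037, 0.1479, 0.1684]
ee_rot: [125.6, 90.0, -144.7]
contact_force: [-0.4, -0.2, -0.1]
grip_width: 0.167
```

```bash
python3 - <<'E'
from h import *
plan((.6025,.1465,.1325))
s=snapshot('scene'); w=snapshot('wrist')
a=cv2.resize(s['img'][140:220,260:340],None,fx=5,fy=5,interpolation=2);b=cv2.resize(w['img'][170:250,240:320],None,fx=5,fy=5,interpolation=2)
cv2.imwrite('pics/d.png',np.hstack([a,b])[...,::-1])
E
```

```text
t 15.5333 pos [0.6037 0.1479 0.1684] F [-0.4 -0.2 -0.1] w 0.167 jaw az 89.7 tilt 0.02
axes x [-0. -0. -1.] y [-1.     0.005  0.   ] q [-23.1  26.7   8.3  98.9  -4.6  54.7  76.7]
units [ 0.897  0.03  -0.034]
```

View pics/d.png

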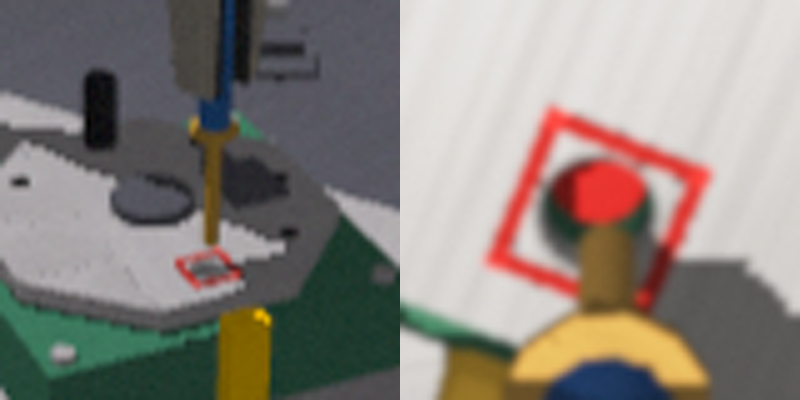

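apply_moves:
  gripper: [1,1,1,1,1,1,1,1]
  delta_pos:
    - [0,0,-0.045]
    - [0,0,0]
    - [0.1,0,0]
    - [0.1,0,0]
    - [0.1,0,0]
    - [0.1,0,0]
    - [0.1,0,0]
    - [0,0,0]
  turn: [0,0,0,0,0,0,0,0]

```text
time: 16.3
ee_pos: [0.603, 0.146, 0.1473]
ee_rot: [107.4, 89.9, -162.9]
contact_force: [-0.7, 0.1, -1.8]
grip_width: 0.167
```

apply_moves:
  gripper: [1,1,1,1,1,1]
  delta_pos:
    - [0.1,0,0]
    - [0.1,0,0]
    - [0.1,0,0]
    - [0,0,0]
    - [0,0,0]
    - [0,0,0]
  turn: [0,0,0,0,0,0]

```text
time: 16.8
ee_pos: [0.6038, 0.1461, 0.1366]
ee_rot: [-76.5, 90.0, 13.2]
contact_force: [0.0, 0.6, -2.2]
grip_width: 0.167
```

apply_moves:
  gripper: [1,1,1,1,1,1]
  delta_pos:
    - [0.1,0,0]
    - [0.1,0,0]
    - [0.05,0,0]
    - [0,0,0]
    - [0,0,0]
    - [0,0,0]
  turn: [0,0,0,0,0,0]

```text
time: 17.3
ee_pos: [0.6039, 0.1462, 0.1269]
ee_rot: [-68.3, 90.0, 21.3]
contact_force: [-0.1, 0.3, 0.7]
grip_width: 0.166
```

apply_moves:
  gripper: [1,1,1,1,1,1]
  delta_pos:
    - [0.05,0,0]
    - [0.05,0,0]
    - [0,0,0]
    - [0,0,0]
    - [0,0,0]
    - [0,0,0]
  turn: [0,0,0,0,0,0]

```text
time: 17.8
ee_pos: [0.6039, 0.1462, 0.1229]
ee_rot: [-68.7, 90.0, 21.0]
contact_force: [0.3, 0.9, 2.8]
grip_width: 0.171
```

apply_moves:
  gripper: [1,1,1,1,1,1]
  delta_pos:
    - [0.05,0,0]
    - [0.04,0,0]
    - [0,0,0]
    - [0,0,0]
    - [0,0,0]
    - [0,0,0]
  turn: [0,0,0,0,0,0]

```text
time: 18.3
ee_pos: [0.6046, 0.1463, 0.122]
ee_rot: [-66.4, 89.9, 23.2]
contact_force: [-3.8, -1.9, 18.8]
grip_width: 0.168
```

apply_moves:
  gripper: [1,1,1,1,1,1,1,1]
  delta_pos:
    - [-0.02,0,0]
    - [0,0,0]
    - [0,0,0]
    - [0,0,0]
    - [0,0,0]
    - [0,0,0]
    - [0,0,0]
    - [0,0,0]
  turn: [0,0,0,0,0,0,0,0]

```text
time: 18.97
ee_pos: [0.6045, 0.1463, 0.1221]
ee_rot: [-68.6, 89.9, 21.1]
contact_force: [-3.2, -1.0, 15.0]
grip_width: 0.166
```

```bash
python3 - <<'E'
from h import *
plan((.6025,.1465,.1225))
s=snapshot('scene'); w=snapshot('wrist')
a=cv2.resize(s['img'][140:220,260:340],None,fx=5,fy=5,interpolation=2);b=cv2.resize(w['img'][150:270,220:340],(400,400),interpolation=2)
cv2.imwrite('pics/e.png',np.hstack([a,b])[...,::-1])
E
```

```text
t 18.9667 pos [0.6045 0.1463 0.1221] F [-3.2 -1.  15. ] w 0.166 jaw az 89.7 tilt 0.11
axes x [ 0.002  0.001 -1.   ] y [-1.     0.005 -0.002] q [-22.6  29.9   7.9 100.7  -5.2  49.6  77.3]
units [-0.01   0.049  0.006]
```

View pics/e.png

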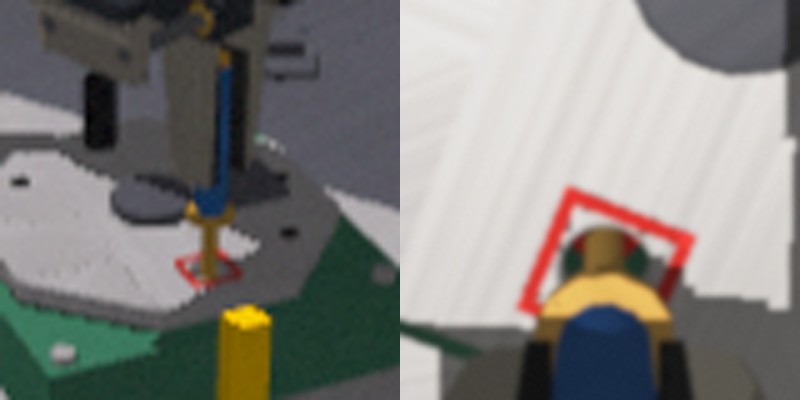

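The shank passes through the hole (scene (208,268), wrist (604,250)) and bears on the button at 15 N, at the fully-down height. Handing in.

```bash
python3 -c "
from h import *
print(robot.finish_job()); s=state(); print(s['ee_pos'],s['contact_force'],s['grip_width'])"
```

```text
the job is handed in; nothing more can be done
None
the job is handed in; nothing more can be done
```

I handed the job in at about 19 s of robot time, with the punch still gripped and holding the button down. No verdict was reported.

- **Faceplate:** I gripped the post, turned it 60° counterclockwise and let it go. The pictures then showed the access hole over the red button beside the pointer, so the plate had seated at its second station.
- **Punch:** I drew the blue-handled punch straight up out of the middle hole of the stand. I then lined it up over the access hole by camera, shifted it a few millimetres, and lowered it through.
- **Last checks:** The gripper had stopped at 122 mm, which puts the punch tip at about 34 mm, the button's fully-down height. The upward force was 15 N with a sideways force of about 3 N. The grip opening matched the 16 mm handle. The final pictures show the shank through the red-framed hole and the plate still at its station.

The scene, top and wrist cameras disagreed by 2–4 mm on where the hole was. I went by the close-up view, and the punch entered the hole without touching the plate as far as the force reading showed. I could not read the state after handing in. I did not measure the other tools and loose pieces again, but no move went near any of them except the punch's neighbours in the stand.

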